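# Put the film coater's feed into fast gear

### The arm

A 6-joint arm with a two-finger parallel gripper is mounted at the origin on the work surface. World frame = base frame: x ahead of the robot, y to its left, z up, the work surface at z = 0. Lengths are in m, angles in rad, forces in N, time in s.
With the tool pointing down it reaches from about 0.225 to 0.725 m from the base axis. Payload 3.1 kg.
Tool frame: the origin (TCP) lies between the finger pads; the fingertips stand 14 mm ahead of it and the grasp point (between the pads) lies 5 mm behind it; z points along the fingers, x is the direction in which the jaws open and shut, and the axes are right-handed (so a half turn about z gives the same grasp; the last joint's range is limited). The gripper opens to 85 mm and grips with 20 to 120 N. Pads are 22 mm wide; open, the fingers measure 114 mm over their backs; the gripper's body (76 mm by 85 mm) begins 54 mm behind the grasp point. The pads swing forward as they close: fully open they stand 13 mm farther back than shut.
Start: joints at [-1.346, 0.048, 0.099, 1.622, 0, 1.443], TCP at [0.181, -0.493, 0.209] pointing down, gripper open.
Joint ranges: [-2.91, 2.91], [-0.99, 1.94], [-1.21, 1.42], [-2.12, 2.29], [-1.49, 1.47], [-3.14, 3.14]. Speed limits (rad/s): [2.79, 2.79, 3.14, 3.14, 3.14, 3.14].

### API

Orientations are given as a unit quaternion [w, x, y, z].
In Python, from bench import r, camera, camera_model, job gives the robot as it stands. The module is installed in compiled form; this text tells all that it offers.
- The arm moves only by the tool step_arm, never from a script. Its argument "deltas" is one flat list of numbers, 7 for each row, row after row: the shift along the tool's x, y, z each as a share of 0.25 m, from -1 to 1, then the turn, a rotation vector about the tool's x, y, z each as a share of pi/2 rad, from -1 to 1, then the gripper command: -1 is fully open, 1 is shut, values between are in proportion. In form: [tx, ty, tz, wx, wy, wz, fingers, tx, ty, tz, wx, wy, wz, fingers, ...]. A call has exactly 10 rows; each row is the pose to reach, as a shift and turn from the pose commanded when the call began, along the tool's axes at that moment; what a row does not reach only later rows make up. A row lasts 1/10 s, in which the tool goes at most 50 mm and 8.59 degrees, less where a joint would pass 70% of its speed; a pose out of reach is approached as far as the arm can. A call with a number of a shift or a turn outside -1 to 1 is refused whole. A call with a gripper value outside its range is refused whole. The fingers move at their own pace and stop on an object; "grip_force" is the grip in N (left out, the last holds). Time passes only in rows, so rows that repeat a pose let the fingers close, or fill a call up. It gives the time, the measured TCP pose, the force and the opening at its end, in the units of the state.
- r.observe(): the state, without advancing time (a new reading comes with each control period).
- camera(name): name is "scene" or "top"; returns the picture (420x560x3 uint8, blue, green, red); there is no depth.
- camera_model(name): a dict with "mtx" (3x3 intrinsics, pixels), "rvec" (rotation vector, rad) and "tvec" (3), from world to camera coordinates, as OpenCV has them. Camera axes: x right, y down, z forward; pixel columns grow to the right and rows downward; lengths in m; the calibration is good to about 2 mm. A picture is of the moment at which its call begins. camera_model takes no time and is no camera call.
- job.close_job(): hands the job in, once; it reports no verdict.
The state is a dict: "t": time; "joint_pos": joint angles; "qd": joint speeds; "effort": joint torques, N m; "tcp_pos": TCP position; "tcp_rot": TCP orientation; "force": force on the tool from outside, world axes, zero at the start; "wrist_torque": the same for the moment, N m; "width": finger opening in m.
Only numpy, scipy, OpenCV 4.12 (cv2) and the standard library are available. Lean on these libraries where they do the work, as an engineer would, in place of code of your own. Each camera call takes 0.05 s, during which the arm holds its last target.

### The job

The film coater's feed selector, the black bar knob on top of its gearbox, stands at free (the open ring). Put the feed into fast, the large dot: pull the sprung knob up clear of the notched plate, turn it to the large dot and let it drop fully home in its notch, then let go. The dots show only roughly where the notches are, so feel for the notch and never force the knob round or down; leave the glassware and the steel applicator beside it where they stand.

Things in the scene. Friction and masses are not known exactly. Their poses are not given: they have to be found in the camera images.
- coater: Grey bench film coater, fixed. Origin on the bench, straight below the knob's axis. Its -x is the dial side, its bed (top 80 mm up) runs to +y. Gearbox 160 x 160 mm about the axis, top 125 mm up. On the white dial, 62 mm from the axis: an open ring (free) towards -x, and the dots about 0.95 rad (54 degrees) to either side of it. Carriage bar 147 to 163 mm to +y, top 125 mm up.
- knob_grip (a point): Point in the knob's grip bar, on the vertical turning axis, 168.5 mm above the bench with the knob home. Bar 48 mm long (own x), 14 mm thick (own y), from 22 mm below to 14 mm above this point; under it a round skirt 42 mm across, 8 mm high. Own -x points along the pointer finger. The knob (100 g) can only turn and lift.
- pointer_tip (a point): Tip of the knob's pointer finger, 48 mm from the axis on the knob's own -x side, below the bar. Under the finger, 31 mm from the axis, a tooth 6 mm wide reaches 8 mm down into the notched plate.
- dot_large: Large flat dark dot, 16 mm across, on the white dial: fast. Which side of the open ring it is on varies. Origin at its centre, on the dial.
- dot_small: Small flat dark dot, 7 mm across, on the white dial: slow. Origin at its centre, on the dial.
- index_plate: Foot of the round notched plate under the knob; origin on the axis at the gearbox top. Plate 75 mm across, top 13.5 mm above the gearbox. A notch 9 mm wide near each dot (the tooth has 1.5 mm or 0.05 rad of play each way) and a wide gap at free. The plate sits turned on its foot: a notch may lie up to 0.28 rad (16 degrees) to either side of its dot; these axes do not show it.
- feed_lift (a joint): Lift of the knob in m: 0 = home; 0.008 = the tooth just clear or riding on top of the notched plate; 0.016 = upper stop. A spring pulls it down with about 6 N at home and 8 to 9 N when lifted (weight included).
- feed_turn (a joint): Turn of the knob in rad: 0 = pointer towards the coater's -x (free), positive = counter-clockwise seen from above; stops at -1.35 and 1.35. It turns lightly once lifted.
- beaker: Empty glass beaker, 70 mm across, 90 mm high, loose on the bench on the coater's -y side. Origin at the centre of its underside.
- vial_a: Capped glass sample vial, 28 mm across, 55 mm high, loose on the bench. Origin at the centre of its underside.
- vial_b: Capped glass sample vial, 28 mm across, 55 mm high, loose on the bench. Origin at the centre of its underside.
- applicator: Steel film applicator, 110 x 50 x 62 mm, 0.6 kg, loose on the coater's bed. Origin at the centre of its underside.

How it is judged:
By the outcome, as a careful person would: the job done as asked, in the order asked, and still so for the second after the job is handed in, with the robot touching nothing.
It also fails if it takes over 48 s, if anything falls off the work surface, if the arm or the gripper's body presses on something with over 40 N, if the wrist force passes 120 N, or if a joint passes its speed limit or range.

## Working session

There is one attempt and no reset: what is moved stays moved. The work goes in short steps, Python scripts to look and compute and a tool call to move; the robot and the scene stay as the last step left them, time stands still between calls to the robot, and variables do not carry over. Pictures are saved under pics/ and viewed, and the job is handed in when it is done.

Besides the shell and the picture viewer there is one more tool, called after ">>>" as name(argument=value, ...) on one line, values as JSON. step_arm: Moves the arm, as the interface text tells. Shift numbers are shares of 0.25 m and turn numbers shares of pi/2 rad, none past 1 either way. Its arguments: {"type":"object","properties":{"deltas":{"type":"array"},"grip_force":{"type":"number"}},"required":["deltas"]}

```bash
mkdir -p pics; ls; python3 - <<'E'
from bench import r,camera,camera_model
import cv2
for n in("scene","top"):
    cv2.imwrite(f"pics/{n}0.png",camera(n)); m=camera_model(n); print(n,m)
print(r.observe())
E
```

```text
pics
scene {'mtx': array([[536.43174341,   0.        , 279.15689558],
       [  0.        , 536.43174341, 212.36778484],
       [  0.        ,   0.        ,   1.        ]]), 'rvec': array([ 1.51754244,  1.74417356, -0.94604914]), 'tvec': array([ 0.07534842, -0.19535615,  1.58207649])}
top {'mtx': array([[407.95452674,   0.        , 277.80304726],
       [  0.        , 407.95452674, 205.03331726],
       [  0.        ,   0.        ,   1.        ]]), 'rvec': array([ 2.24710772, -2.18339518,  0.03506191]), 'tvec': array([-0.00294656,  0.5732663 ,  0.9293559 ])}
{'t': 0.1, 'joint_pos': array([-1.34580123e+00,  4.86265498e-02,  9.77500868e-02,  1.62198415e+00,
       -5.26653984e-05,  1.44300086e+00]), 'qd': array([-1.30560585e-03, -3.53768817e-04,  4.14462790e-03, -7.98991120e-04,
       -8.04877351e-05,  6.84985663e-04]), 'effort': array([ 2.49060286e-03, -3.39850330e+01,  3.20936465e+01,  1.57777540e-02,
       -1.23713426e-04, -7.75456670e-06]), 'tcp_pos': array([ 0.18123696, -0.49209284,  0.20805811]), 'tcp_rot': array([-6.74015709e-04,  8.20218404e-01, -5.72049564e-01, -7.82123645e-04]), 'force': array([-0.14630529, -0.77661471, -0.22313318]), 'wrist_torque': array([ 0.01559989, -0.00314121,  0.00564266]), 'width': 0.08501497910578452}
```

```bash
sleep 1
```

```text
(no output)
```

View pics/scene0.png

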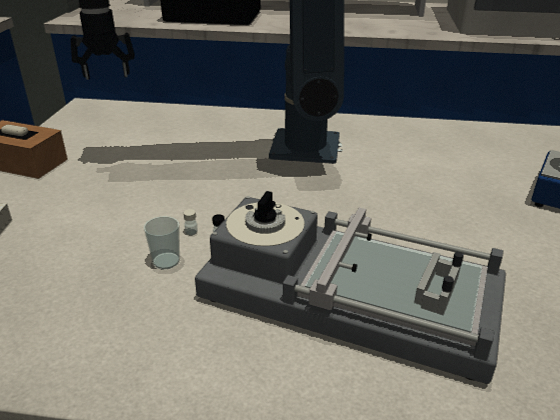

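View pics/top0.png

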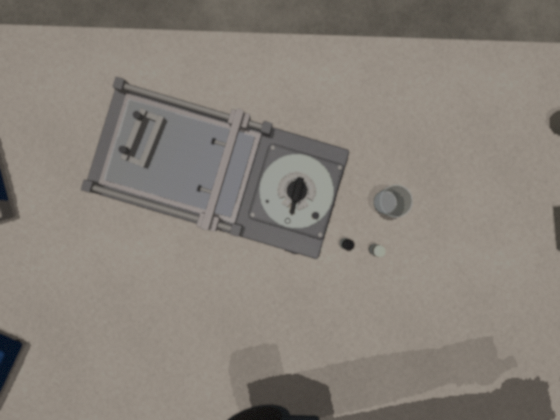

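The top view shows the dial centred near (296,191), the open ring near (288,221), the large dot near (315,215) and the small dot near (267,201). I'll zoom in and measure these.

```bash
cat > h.py <<'E'
import numpy as np,cv2
from bench import r,camera,camera_model
def cast(n,uv,z):
    m=camera_model(n);R,_=cv2.Rodrigues(m["rvec"]);t=np.array(m["tvec"]).ravel()
    uv=np.atleast_2d(np.array(uv,float))
    out=[]
    for u,v in uv:
        d=R.T@np.linalg.solve(m["mtx"],[u,v,1.]);c=-R.T@t
        out.append(c+d*(z-c[2])/d[2])
    return np.array(out)
def proj(n,P):
    m=camera_model(n);return cv2.projectPoints(np.atleast_2d(np.array(P,float)),m["rvec"],m["tvec"],m["mtx"],None)[0][:,0]
E
python3 - <<'E'
import cv2
a=cv2.imread("pics/top0.png")[140:260,230:350]; cv2.imwrite("pics/topz.png",cv2.resize(a,(600,600),interpolation=cv2.INTER_CUBIC))
a=cv2.imread("pics/scene0.png")[170:270,200:330]; cv2.imwrite("pics/scz.png",cv2.resize(a,(780,600),interpolation=cv2.INTER_CUBIC))
E
```

```text
(no output)
```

View pics/topz.png

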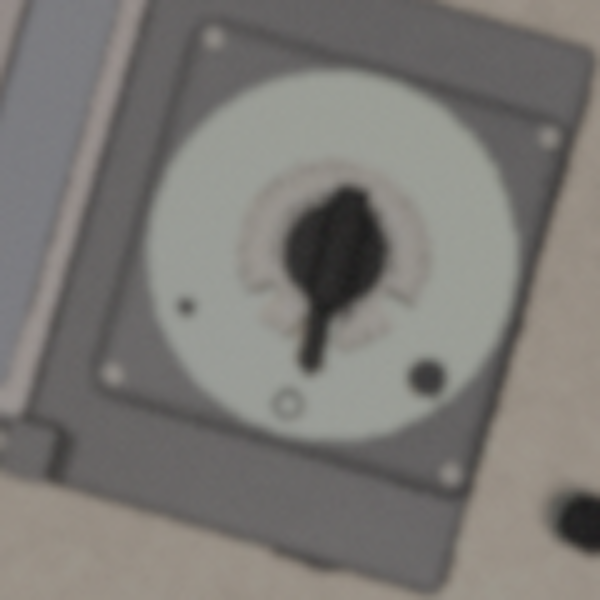

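View pics/scz.png

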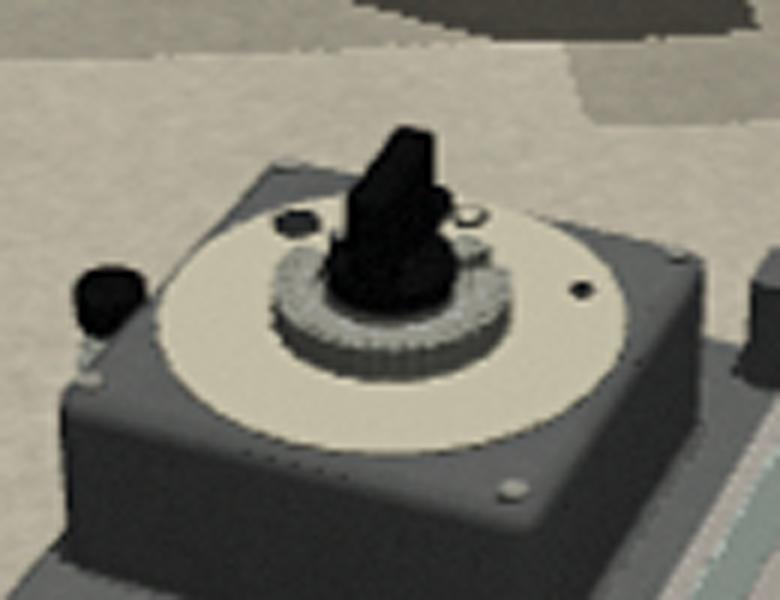

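The knob's finger points at (311,370) in the zoom, near the ring. There are notch-like lines near (400,297) and (262,290). I'll measure the dial and dots, then enhance the plate.

```bash
python3 - <<'E'
from h import *
im=cv2.imread("pics/top0.png")
g=cv2.cvtColor(im,cv2.COLOR_BGR2GRAY); 
def zoom(p): return np.array([230+(p[0]+.5)/5-.5,140+(p[1]+.5)/5-.5])
def blob(p,rad):
    u,v=zoom(p); y,x=np.mgrid[0:420,0:560]; k=np.hypot(x-u,y-v)<rad
    w=np.clip(np.percentile(g[k],80)-12-g[k].astype(float),0,None); return [(x[k]*w).sum()/w.sum(),(y[k]*w).sum()/w.sum()]
L=blob((427,378),5);S=blob((186,307),4);O=blob((288,404),5)
# dial: ellipse
hsv=cv2.cvtColor(im,cv2.COLOR_BGR2HSV)
m=((g>125)).astype(np.uint8); 
roi=np.zeros_like(m); c=zoom((335,255)).astype(int); cv2.circle(roi,tuple(int(i) for i in c),39,1,-1)
m&=roi
cs,_=cv2.findContours(m,cv2.RETR_EXTERNAL,cv2.CHAIN_APPROX_NONE); k=max(cs,key=cv2.contourArea)
e=cv2.fitEllipse(cv2.convexHull(k)); print(e)
C=cast("top",e[0],.1255)[0]
P=cast("top",[L,S,O],.1255)
print("centre",C); 
for n,p in zip("LSO",P): d=p-C; print(n,p,np.hypot(*d[:2]),np.arctan2(d[1],d[0]))
# 3-circle fit from dots: radius 62
from scipy.optimize import least_squares
s=least_squares(lambda q:np.hypot(P[:,0]-q[0],P[:,1]-q[1])-.062,C[:2]); print(s.x,s.fun)
# screws? enhanced plate
a=g[160:222,265:330]; a=cv2.resize(a,None,fx=9,fy=9,interpolation=cv2.INTER_CUBIC)
a=cv2.createCLAHE(4,(2,2)).apply(a); cv2.imwrite("pics/plate.png",a)
# rectified polar about axis at plate top
C2=C
th=np.deg2rad(np.arange(0,360,.5)); rr=np.arange(.015,.042,.00025)
T,Rr=np.meshgrid(th,rr)
pts=np.stack([C[0]+Rr*np.cos(T),C[1]+Rr*np.sin(T),np.full_like(T,.1385)],-1).reshape(-1,3)
uv=proj("top",pts).reshape(T.shape+(2,)).astype(np.float32)
pl=cv2.remap(g,uv[...,0],uv[...,1],cv2.INTER_CUBIC)
cv2.imwrite("pics/polar.png",cv2.createCLAHE(3,(2,2)).apply(cv2.resize(pl,(720,400))))
E
```

```text
((295.9400939941406, 190.6778106689453), (73.83519744873047, 74.04902648925781), 66.49274444580078)
centre [ 0.60031264 -0.0207978   0.1255    ]
L [ 0.55240433 -0.06042251  0.1255    ] 0.06217173244113504 -2.4505474934829237
S [0.57820953 0.03706055 0.1255    ] 0.06193655178632729 1.9357081994919487
O [ 0.54110995 -0.00458374  0.1255    ] 0.061382845130216426 2.8742737859799146
[ 0.60059172 -0.02102385] [ 0.00024371  0.00024757 -0.00028811]
```

View pics/plate.png

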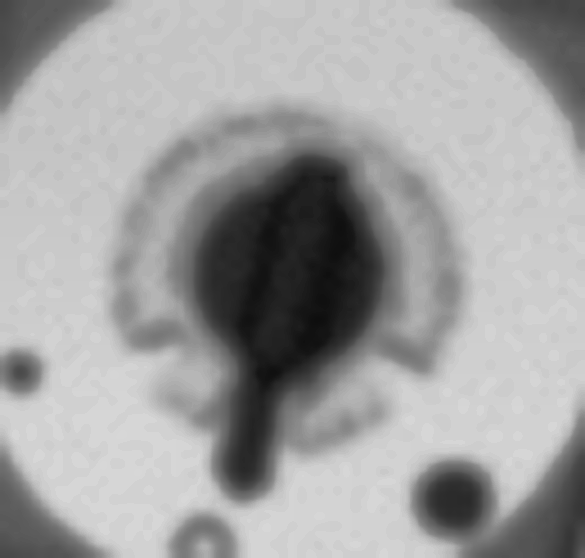

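View pics/polar.png

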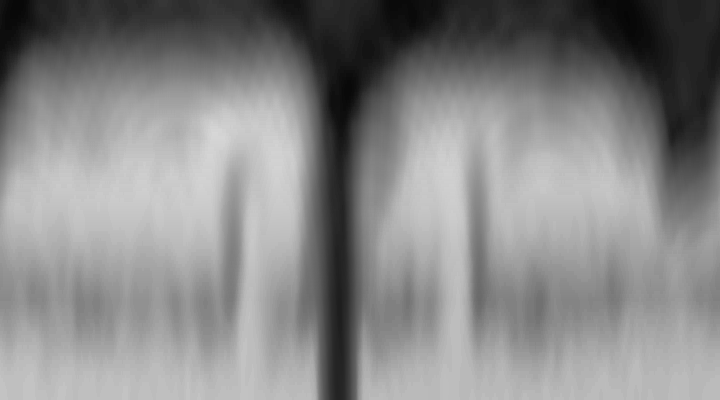

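```bash
python3 - <<'E'
from h import *
for n in("top","scene"):
    m=camera_model(n);R,_=cv2.Rodrigues(m["rvec"]);print(n,(-R.T@np.array(m["tvec"]).ravel()).round(3))
im=cv2.imread("pics/scene0.png");g=cv2.cvtColor(im,cv2.COLOR_BGR2GRAY)
# scene dial ellipse
m=(g>140).astype(np.uint8)
roi=np.zeros_like(m);cv2.ellipse(roi,(265,223),(43,25),3,0,360,1,-1);m&=roi
cs,_=cv2.findContours(m,cv2.RETR_EXTERNAL,cv2.CHAIN_APPROX_NONE);k=cv2.convexHull(max(cs,key=cv2.contourArea))
P=cast("scene",k[:,0],.1255);q=P[:,:2].astype(np.float32)
from scipy.optimize import least_squares
s=least_squares(lambda c:np.hypot(P[:,0]-c[0],P[:,1]-c[1])-c[2],[.6,-.02,.075],loss="soft_l1",f_scale=.001);print("scene dial",s.x)
im=cv2.imread("pics/top0.png");g=cv2.cvtColor(im,cv2.COLOR_BGR2GRAY)
m=(g<70).astype(np.uint8);roi=np.zeros_like(m);cv2.circle(roi,(296,191),27,1,-1);m&=roi
nl,lab,st,ce=cv2.connectedComponentsWithStats(m);i=1+np.argmax(st[1:,4]);ys,xs=np.nonzero(lab==i)
W=cast("top",np.c_[xs,ys],.148);C=np.array([.6004,-.0209])
d=W[:,:2]-C;rad=np.hypot(*d.T);a=np.arctan2(d[:,1],d[:,0])
for lo,hi in((.026,.034),(.03,.05),(.04,.05)):
    k=(rad>lo)&(rad<hi)&(np.cos(a-2.9)>.5);print(lo,k.sum(),a[k].mean(),rad.max())
print(ce[i])
E
```

```text
top [0.553 0.023 0.941]
scene [1.433 0.117 0.693]
scene dial [ 0.59094167 -0.02563839  0.07961613]
0.026 13 2.930376935577709 0.04427568830180624
0.03 24 2.944779247846437 0.04427568830180624
0.04 8 2.9481213282853758 0.04427568830180624
[296.50540541 191.5027027 ]
```

```bash
python3 - <<'E'
from h import *
P=cast("scene",[[249.3,206.9],[296.7,218.0],[278.2,205.7]],.1255);print(P)
from scipy.optimize import least_squares
s=least_squares(lambda q:np.hypot(P[:,0]-q[0],P[:,1]-q[1])-.062,[.6,-.02]); print(s.x,s.fun)
print(proj("top",[[.6004,-.0209,.1825],[.6004,-.0209,.1465]]))
C=np.array([.6004,-.0209]);yaw=2.945-np.pi/2
T=np.array([*C,.25]);o=r.observe();p=o["tcp_pos"]
from scipy.spatial.transform import Rotation as Ro
q=o["tcp_rot"];R=Ro.from_quat([q[1],q[2],q[3],q[0]]).as_matrix();print("R",R.round(4))
print("shift share",R.T@(T-p)/.25)
c,s_=np.cos(yaw),np.sin(yaw);Rt=np.array([[c,s_,0],[s_,-c,0],[0,0,-1]])
print("rv share",Ro.from_matrix(R.T@Rt).as_rotvec()/(np.pi/2))
E
```

```text
[[ 0.54965693 -0.06111386  0.1255    ]
 [ 0.57595854  0.03621058  0.1255    ]
 [ 0.53701507 -0.00505035  0.1255    ]]
[ 0.59711778 -0.0217219 ] [-0.00032133 -0.00032436  0.00037207]
[[297.67116951 188.8988675 ]
 [296.58285573 190.02477109]]
R [[ 3.455e-01 -9.384e-01 -5.000e-04]
 [-9.384e-01 -3.455e-01  2.000e-03]
 [-2.100e-03 -2.000e-04 -1.000e+00]]
shift share [-1.18972068 -2.22464809 -0.16485495]
rv share [-1.74397634e-03  3.03681876e-04 -1.65025099e+00]
```

>>> step_arm(deltas=[-0.05,-0.1,-0.06,0,0,-0.09,-1,-0.1,-0.2,-0.12,0,0,-0.18,-1,-0.16,-0.3,-0.16,0,0,-0.27,-1,-0.22,-0.42,-0.16,0,0,-0.36,-1,-0.29,-0.54,-0.16,0,0,-0.45,-1,-0.35,-0.66,-0.16,0,0,-0.54,-1,-0.42,-0.78,-0.16,0,0,-0.63,-1,-0.48,-0.9,-0.16,0,0,-0.72,-1,-0.51,-0.96,-0.16,0,0,-0.8,-1,-0.53,-1,-0.16,0,0,-0.85,-1], grip_force=40)

```text
t: 1.1
tcp_pos: [0.3709, -0.2804, 0.2486]
tcp_rot: [-0.0, 0.998, 0.062, -0.0]
force: [-0.5, -0.2, -0.4]
width: 0.0854
```

```bash
cat > go.py <<'E'
import sys
from h import *
from scipy.spatial.transform import Rotation as Ro
# args: x y z yaw -> shift and turn shares
T=np.array([float(v) for v in sys.argv[1:4]]);yaw=float(sys.argv[4])
o=r.observe();p=o["tcp_pos"];q=o["tcp_rot"];R=Ro.from_quat([q[1],q[2],q[3],q[0]]).as_matrix()
c,s=np.cos(yaw),np.sin(yaw);Rt=np.array([[c,s,0],[s,-c,0],[0,0,-1]])
print("t",o["t"],"p",p.round(4),"yaw",np.arctan2(R[1,0],R[0,0]).round(4),"F",o["force"].round(2),"M",o["wrist_torque"].round(3),"w",round(o["width"],4),"j6",o["joint_pos"][5].round(3))
print("shift",(R.T@(T-p)/.25).round(3),"rot",(Ro.from_matrix(R.T@Rt).as_rotvec()/(np.pi/2)).round(3))
E
python3 go.py .5997 -.021 .25 1.374
```

```text
t 1.1 p [ 0.3709 -0.2804  0.2486] yaw 0.1234 F [-0.52 -0.22 -0.36] M [-0.026  0.062 -0.029] w 0.0854 j6 0.656
shift [ 1.036 -0.917 -0.005] rot [-0.001 -0.    -0.796]
```

>>> step_arm(deltas=[0.1,-0.09,0,0,0,-0.08,-1,0.2,-0.18,0,0,0,-0.16,-1,0.3,-0.27,0,0,0,-0.25,-1,0.42,-0.38,0,0,0,-0.34,-1,0.55,-0.49,0,0,0,-0.43,-1,0.68,-0.6,0,0,0,-0.52,-1,0.8,-0.72,0,0,0,-0.61,-1,0.9,-0.82,0,0,0,-0.7,-1,0.97,-0.89,0,0,0,-0.77,-1,1.0,-0.917,0,0,0,-0.796,-1])

```text
t: 2.1
tcp_pos: [0.5923, -0.0229, 0.2478]
tcp_rot: [-0.001, 0.774, 0.634, -0.0]
force: [0.2, -0.2, -0.5]
width: 0.0851
```

```bash
python3 go.py .5997 -.021 .165 1.374; python3 - <<'E'
from h import *
for n in("scene","top"): cv2.imwrite(f"pics/{n}1.png",camera(n))
a=cv2.imread("pics/scene1.png")[110:270,170:370]; cv2.imwrite("pics/s1z.png",cv2.resize(a,(750,600),interpolation=cv2.INTER_CUBIC))
E
```

```text
t 2.1 p [ 0.5923 -0.0229  0.2478] yaw 1.3723 F [ 0.2  -0.24 -0.5 ] M [-0.02   0.003  0.036] w 0.0851 j6 0.047
shift [0.013 0.028 0.331] rot [-0.001 -0.    -0.001]
```

View pics/s1z.png

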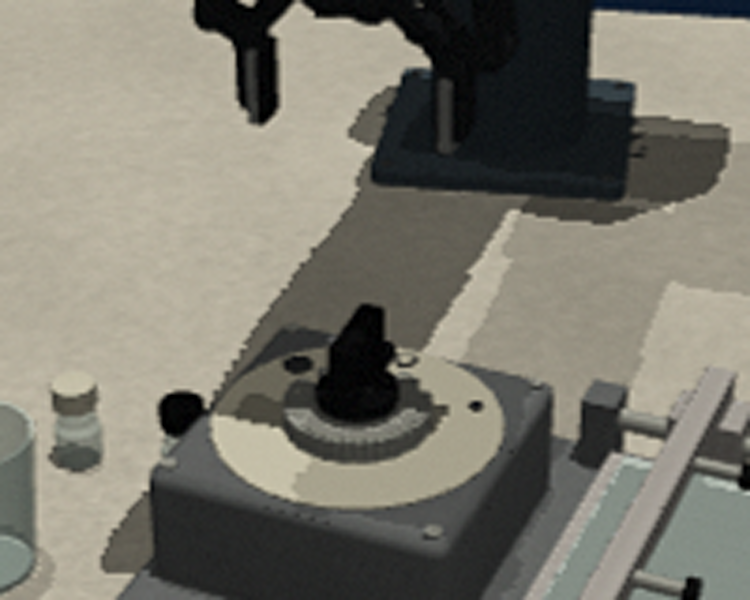

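The fingers straddle the knob well clear of it (finger tips near (255,120) and (447,150), knob top near (370,310)). Descending.

>>> step_arm(deltas=[0.005,0.01,0.03,0,0,0,-1,0.01,0.02,0.07,0,0,0,-1,0.013,0.028,0.12,0,0,0,-1,0.013,0.028,0.17,0,0,0,-1,0.013,0.028,0.22,0,0,0,-1,0.013,0.028,0.26,0,0,0,-1,0.013,0.028,0.295,0,0,0,-1,0.013,0.028,0.32,0,0,0,-1,0.013,0.028,0.33,0,0,0,-1,0.013,0.028,0.33,0,0,0,-1])

```text
t: 3.2
tcp_pos: [0.5991, -0.0232, 0.1664]
tcp_rot: [-0.0, 0.775, 0.632, -0.0]
force: [0.7, -0.5, -0.2]
width: 0.0855
```

```bash
python3 go.py .5997 -.021 .165 1.374; python3 - <<'E'
from h import *
for n in("scene","top"): cv2.imwrite(f"pics/{n}2.png",camera(n))
a=cv2.imread("pics/scene2.png")[110:270,170:370]; cv2.imwrite("pics/s2z.png",cv2.resize(a,(750,600),interpolation=cv2.INTER_CUBIC))
E
```

```text
t 3.2 p [ 0.5991 -0.0232  0.1664] yaw 1.3675 F [ 0.66 -0.54 -0.22] M [ 0.032 -0.01   0.021] w 0.0855 j6 0.053
shift [0.009 0.001 0.005] rot [-0.     0.    -0.004]
```

View pics/s2z.png

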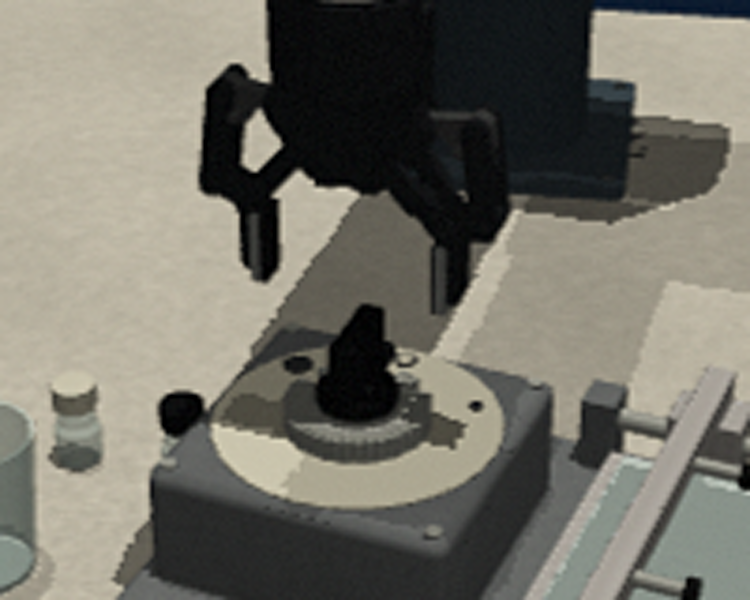

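```bash
python3 - <<'E'
from h import *
C=np.array([.5991,-.0232]);d=np.array([np.cos(1.3675),np.sin(1.3675)])
for z in(.152,.165,.2): print(z,[( (proj("scene",[*(C+s*d*.0425),z])[0]-[170,110])*3.75).round() for s in(-1,1)])
print([((proj("scene",[.5997,-.021,z])[0]-[170,110])*3.75).round() for z in (.1825,.1465)])
E
```

```text
0.152 [array([274., 361.]), array([433., 392.])]
0.165 [array([273., 339.]), array([434., 370.])]
0.2 [array([271., 278.]), array([435., 309.])]
[array([356., 325.]), array([357., 387.])]
```

```bash
python3 - <<'E'
from h import *
a=cv2.imread("pics/top2.png")[130:270,220:370]; cv2.imwrite("pics/t2z.png",cv2.resize(a,(640,600),interpolation=cv2.INTER_CUBIC))
C=np.array([.5991,-.0232]);d=np.array([np.cos(1.3675),np.sin(1.3675)])
for z in(.165,.2,.23): print(z,[((proj("top",[*(C+s*d*.0425),z])[0]-[220,130])*640/150).round() for s in(-1,1)])
E
```

```text
0.165 [array([427., 279.]), array([242., 235.])]
0.2 [array([436., 275.]), array([242., 229.])]
0.23 [array([445., 271.]), array([243., 224.])]
```

View pics/t2z.png

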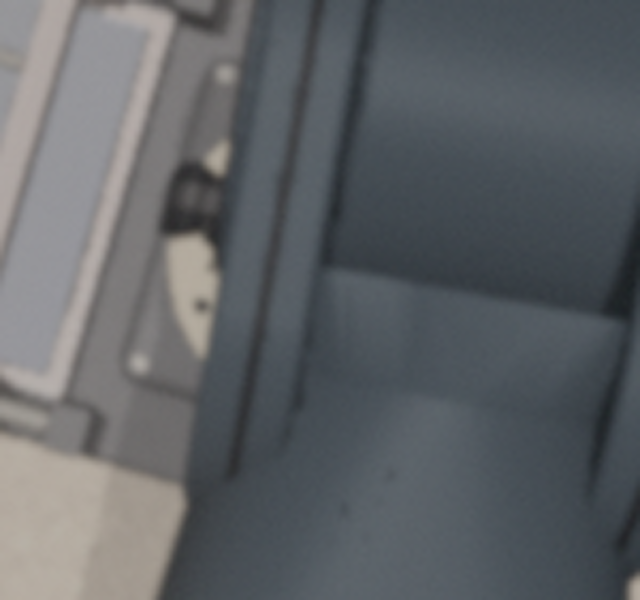

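```bash
python3 - <<'E'
from h import *
def ray(n,uv):
    a=cast(n,uv,0)[0];b=cast(n,uv,.5)[0];return a,(b-a)/np.linalg.norm(b-a)
def tri(u1,u2):
    a,d=ray("scene",u1);b,e=ray("top",u2)
    M=np.c_[d,-e];s=np.linalg.lstsq(M,b-a,rcond=None)[0];p,q=a+s[0]*d,b+s[1]*e
    return p,q
print(tri((305.5,168),(258.5,179)))
# tips in scene0 with start pose
C=np.array([.1812,-.4921]);d=np.array([.3455,-.9384])
for z in(.194,.207,.24): print(z,[proj("scene",[*(C+s*d*.0425),z])[0].round() for s in(-1,1)])
a=cv2.imread("pics/scene0.png")[0:100,50:160];cv2.imwrite("pics/s0g.png",cv2.resize(a,(660,600),interpolation=cv2.INTER_CUBIC))
a=cv2.imread("pics/scene2.png")[100:220,200:340];cv2.imwrite("pics/s2g.png",cv2.convertScaleAbs(cv2.resize(a,(700,600),interpolation=cv2.INTER_CUBIC),alpha=2.5,beta=20))
E
```

```text
(array([0.61048835, 0.05241898, 0.25344311]), array([0.61073938, 0.04977836, 0.25335998]))
0.194 [array([127.,  95.]), array([93., 97.])]
0.207 [array([126.,  90.]), array([92., 92.])]
0.24 [array([124.,  78.]), array([89., 80.])]
```

View pics/s0g.png

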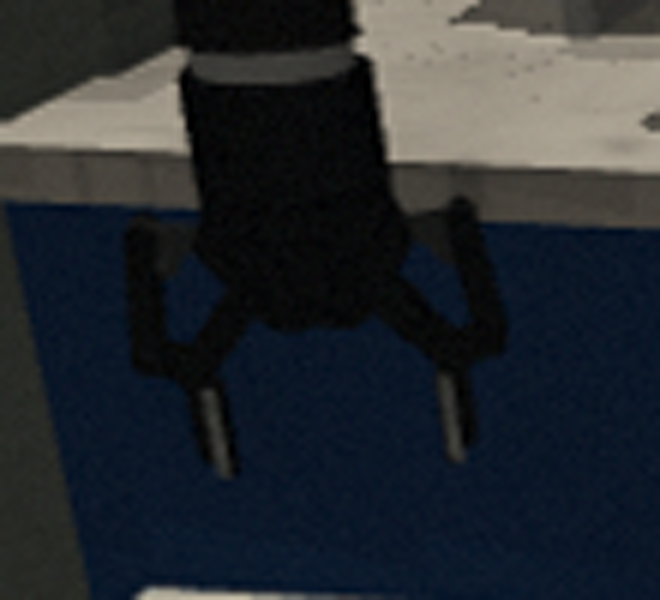

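View pics/s2g.png

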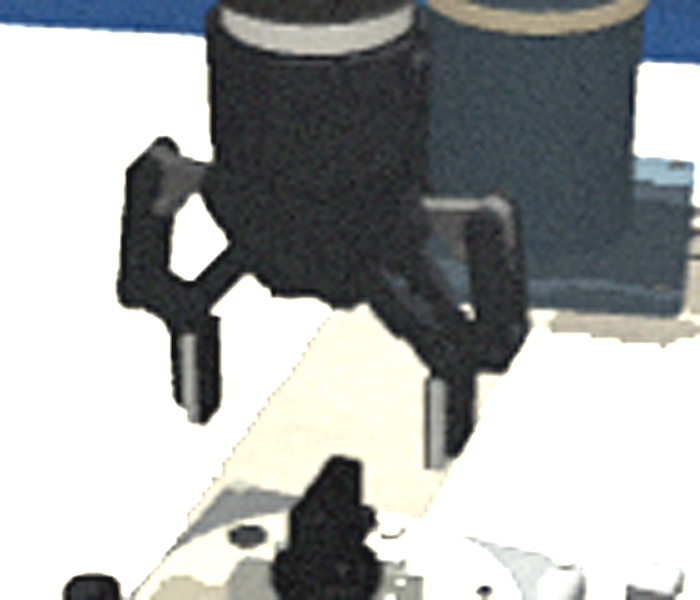

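The images put the fingertips about 33 mm higher than the reported TCP and stated geometry imply: they triangulate to z≈0.20, and the start picture shows the same offset. Closing gently here is harmless and will settle it. If the opening goes below 14 mm, the pads are above the bar.

>>> step_arm(deltas=[0.009,0,0.0,0,0,0,0,0.009,0,0.0,0,0,0,0.3,0.009,0,0.0,0,0,0,0.5,0.009,0,0.0,0,0,0,0.6,0.009,0,0.0,0,0,0,0.7,0.009,0,0.0,0,0,0,0.8,0.009,0,0.0,0,0,0,0.9,0.009,0,0.0,0,0,0,1,0.009,0,0.0,0,0,0,1,0.009,0,0.0,0,0,0,1], grip_force=20)

```text
t: 4.3
tcp_pos: [0.5997, -0.0211, 0.1666]
tcp_rot: [-0.0, 0.775, 0.632, -0.0]
force: [0.6, -0.6, -0.7]
width: 0.0
```

```bash
python3 go.py .5997 -.021 .165 1.374; python3 - <<'E'
from h import *
im=camera("scene");cv2.imwrite("pics/scene3.png",im)
a=im[100:220,200:340];cv2.imwrite("pics/s3g.png",cv2.convertScaleAbs(cv2.resize(a,(700,600),interpolation=cv2.INTER_CUBIC),alpha=2.5,beta=20))
E
```

```text
t 4.3 p [ 0.5997 -0.0211  0.1666] yaw 1.3675 F [ 0.57 -0.61 -0.67] M [-0.002 -0.053 -0.015] w 0.0 j6 0.056
shift [0.    0.    0.006] rot [-0.     0.    -0.004]
```

View pics/s3g.png

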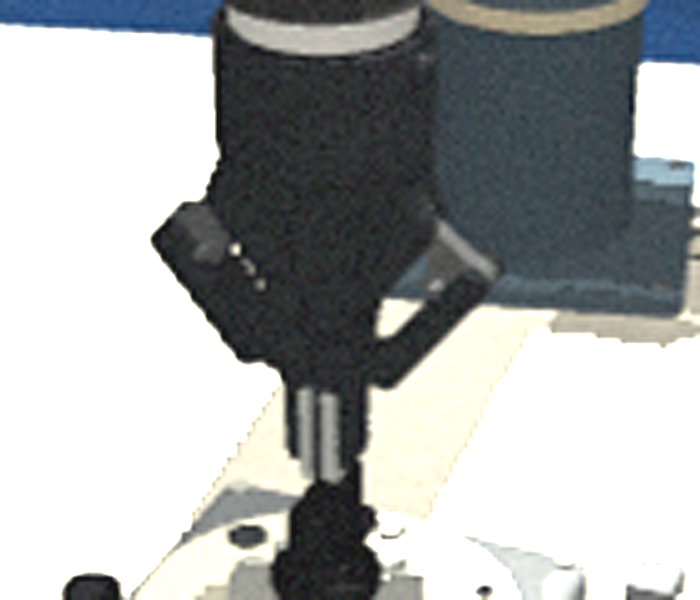

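The opening went to 0, so the pads shut above the bar. The true tool is about 34 mm higher than the reported TCP, and sideways it lines up: the tip is at (264,196), against (265,197) for the projected bar top. I'll open half way and descend about 34 mm in steps, watching force.

>>> step_arm(deltas=[0,0,0,0,0,0,0,0,0,0,0,0,0,0,0,0,0,0,0,0,0,0,0,0,0,0,0,0,0,0,0,0,0,0,0,0,0,0.02,0,0,0,0,0,0,0.04,0,0,0,0,0,0,0.06,0,0,0,0,0,0,0.08,0,0,0,0,0,0,0.08,0,0,0,0,0,0,0.08,0,0,0,0])

```text
$.deltas: bad value
```

```bash
python3 go.py .5997 -.021 .132 1.374; python3 - <<'E'
from h import *
im=camera("scene");cv2.imwrite("pics/scene4.png",im)
a=im[100:220,200:340];cv2.imwrite("pics/s4g.png",cv2.convertScaleAbs(cv2.resize(a,(700,600),interpolation=cv2.INTER_CUBIC),alpha=2.5,beta=20))
E
```

```text
t 4.35 p [ 0.5997 -0.021   0.1666] yaw 1.3675 F [ 0.54  0.25 -0.16] M [-0.024  0.045 -0.014] w -0.0001 j6 0.056
shift [0.    0.    0.139] rot [ 0.    -0.    -0.004]
```

View pics/s4g.png

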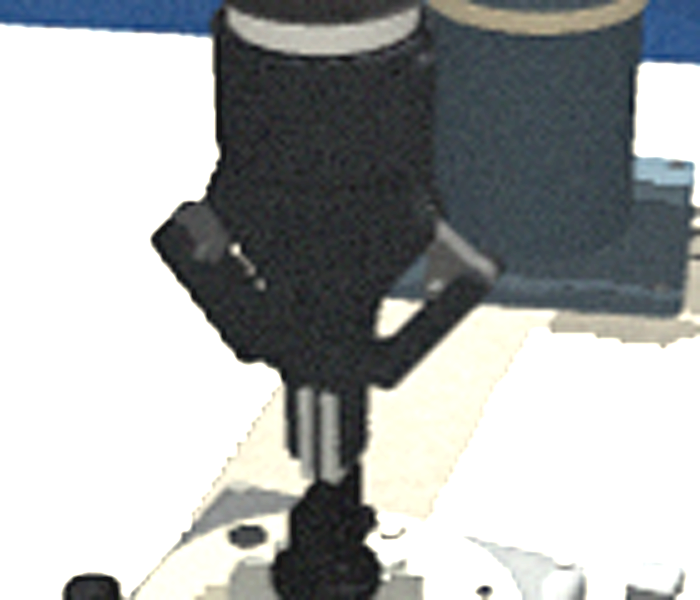

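That call was refused because I wrote the wrong number of values, so nothing moved. Redoing it with exactly 10 rows.

>>> step_arm(deltas=[0,0,0,0,0,0,0,0,0,0,0,0,0,0,0,0,0,0,0,0,0,0,0,0,0,0,0,0,0,0,0.02,0,0,0,0,0,0,0.04,0,0,0,0,0,0,0.06,0,0,0,0,0,0,0.08,0,0,0,0,0,0,0.08,0,0,0,0,0,0,0.08,0,0,0,0])

```text
t: 5.4
tcp_pos: [0.5994, -0.021, 0.1463]
tcp_rot: [-0.0, 0.775, 0.632, -0.0]
force: [0.2, -0.3, -0.5]
width: 0.0427
```

```bash
python3 go.py .5997 -.021 .132 1.374; python3 - <<'E'
from h import *
im=camera("scene");cv2.imwrite("pics/scene5.png",im)
a=im[100:220,200:340];cv2.imwrite("pics/s5g.png",cv2.convertScaleAbs(cv2.resize(a,(700,600),interpolation=cv2.INTER_CUBIC),alpha=2.5,beta=20))
E
```

```text
t 5.4 p [ 0.5994 -0.021   0.1463] yaw 1.3675 F [ 0.19 -0.34 -0.46] M [ 0.05  -0.01  -0.052] w 0.0427 j6 0.056
shift [0.    0.001 0.057] rot [-0.     0.    -0.004]
```

View pics/s5g.png

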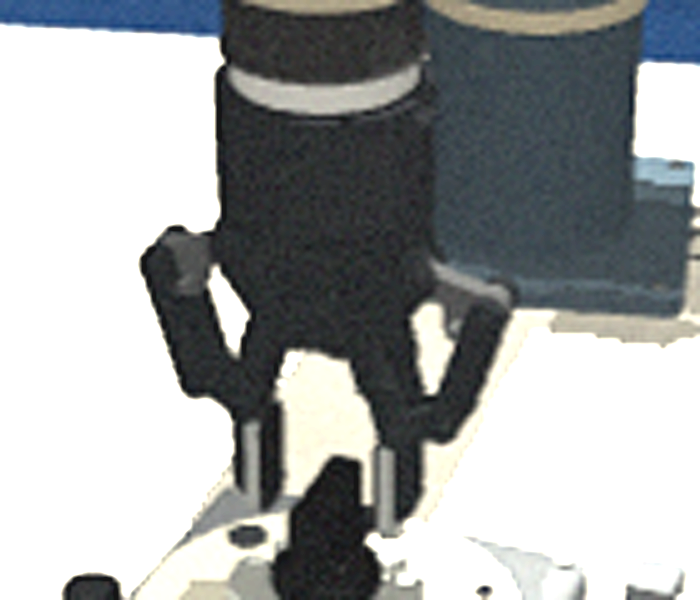

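The knob now sits centred between the fingers (inner faces about 280 and 375, knob about 330 in the zoom). Going 13 mm lower, then closing gently.

>>> step_arm(deltas=[0,0,0.015,0,0,-0.004,0,0,0,0.03,0,0,-0.004,0,0,0,0.045,0,0,-0.004,0,0,0,0.053,0,0,-0.004,0,0,0,0.053,0,0,-0.004,0.2,0,0,0.053,0,0,-0.004,0.4,0,0,0.053,0,0,-0.004,0.6,0,0,0.053,0,0,-0.004,1,0,0,0.053,0,0,-0.004,1,0,0,0.053,0,0,-0.004,1], grip_force=30)

```text
t: 6.45
tcp_pos: [0.5997, -0.0218, 0.1337]
tcp_rot: [0.001, 0.773, 0.634, -0.0]
force: [-0.4, -2.4, 0.7]
width: 0.0131
```

```bash
python3 go.py .5997 -.021 .132 1.374; python3 - <<'E'
from h import *
im=camera("scene");cv2.imwrite("pics/scene6.png",im)
a=im[100:240,200:340];cv2.imwrite("pics/s6g.png",cv2.convertScaleAbs(cv2.resize(a,(600,600),interpolation=cv2.INTER_CUBIC),alpha=2.5,beta=20))
E
```

```text
t 6.45 p [ 0.5997 -0.0218  0.1337] yaw 1.3734 F [-0.4  -2.44  0.69] M [-0.509  0.168 -0.026] w 0.0131 j6 0.05
shift [ 0.003 -0.001  0.007] rot [ 0.     0.001 -0.   ]
```

View pics/s6g.png

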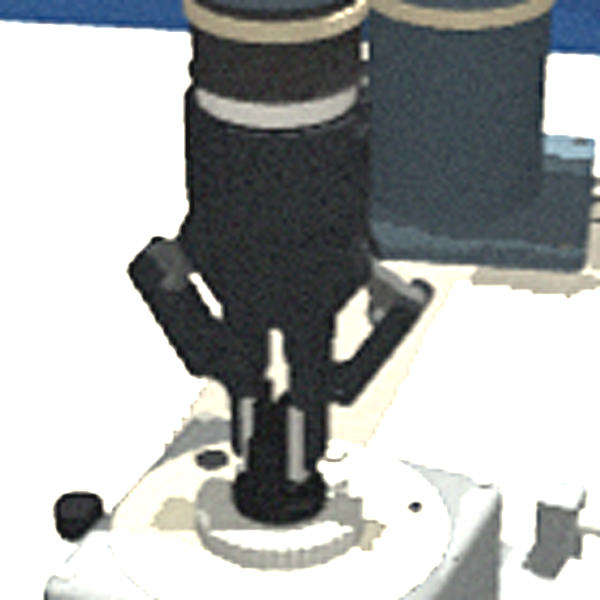

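The bar is gripped: width 13 mm, side force 2.4 N. I'll firm the grip and lift about 11.5 mm.

>>> step_arm(deltas=[0,0,0,0,0,0,1,0,0,0,0,0,0,1,0,0,-0.01,0,0,0,1,0,0,-0.02,0,0,0,1,0,0,-0.03,0,0,0,1,0,0,-0.038,0,0,0,1,0,0,-0.046,0,0,0,1,0,0,-0.046,0,0,0,1,0,0,-0.046,0,0,0,1,0,0,-0.046,0,0,0,1], grip_force=60)

```text
t: 7.5
tcp_pos: [0.5996, -0.0216, 0.1423]
tcp_rot: [-0.0, 0.773, 0.634, -0.001]
force: [3.1, -4.5, -8.4]
width: 0.0131
```

```bash
python3 go.py .5997 -.021 .145 1.374; python3 - <<'E'
from h import *
im=camera("scene");cv2.imwrite("pics/scene7.png",im)
a=im[100:240,200:340];cv2.imwrite("pics/s7g.png",cv2.convertScaleAbs(cv2.resize(a,(600,600),interpolation=cv2.INTER_CUBIC),alpha=2.5,beta=20))
E
```

```text
t 7.5 p [ 0.5996 -0.0216  0.1423] yaw 1.3734 F [ 3.07 -4.5  -8.39] M [-1.061 -0.678  0.014] w 0.0131 j6 0.05
shift [ 0.003  0.    -0.011] rot [-0.001  0.001 -0.   ]
```

View pics/s7g.png

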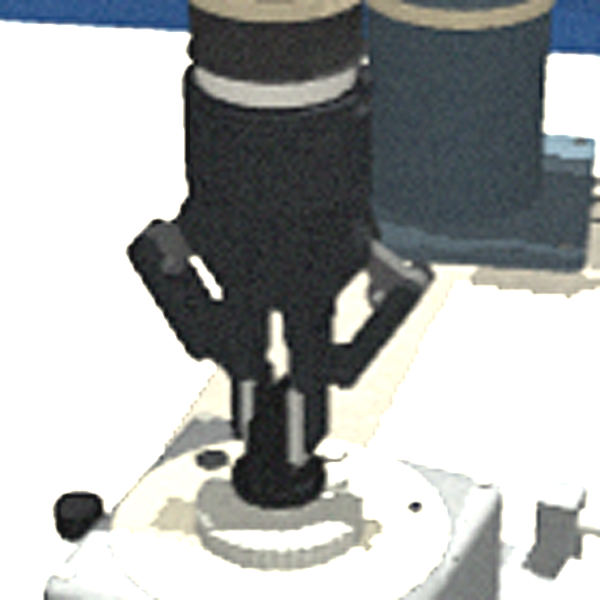

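The knob rose about 8.6 mm with -8.4 N of spring load, and the arm sagged about 2 mm. I'll lift 3 mm more for clearance, trim the centring, and start turning counter-clockwise (negative tool z).

>>> step_arm(deltas=[-0.002,0.002,-0.006,0,0,0,1,-0.0034,0.0035,-0.012,0,0,0,1,-0.0034,0.0035,-0.012,0,0,0,1,-0.0034,0.0035,-0.012,0,0,-0.03,1,-0.0034,0.0035,-0.012,0,0,-0.07,1,-0.0034,0.0035,-0.012,0,0,-0.12,1,-0.0034,0.0035,-0.012,0,0,-0.17,1,-0.0034,0.0035,-0.012,0,0,-0.22,1,-0.0034,0.0035,-0.012,0,0,-0.26,1,-0.0034,0.0035,-0.012,0,0,-0.28,1])

```text
t: 8.55
tcp_pos: [0.5996, -0.0218, 0.1468]
tcp_rot: [-0.001, 0.616, 0.788, -0.001]
force: [0.3, -3.5, -8.8]
width: 0.0128
```

```bash
python3 go.py .5997 -.022 .145 2.444; python3 - <<'E'
from h import *
im=camera("scene");cv2.imwrite("pics/scene8.png",im)
a=im[100:240,200:340];cv2.imwrite("pics/s8g.png",cv2.convertScaleAbs(cv2.resize(a,(600,600),interpolation=cv2.INTER_CUBIC),alpha=2.5,beta=20))
E
```

```text
t 8.55 p [ 0.5996 -0.0218  0.1468] yaw 1.8155 F [ 0.31 -3.53 -8.77] M [-0.7   -0.333 -0.069] w 0.0128 j6 -0.393
shift [-0.001  0.     0.007] rot [-0.001 -0.001 -0.4  ]
```

View pics/s8g.png

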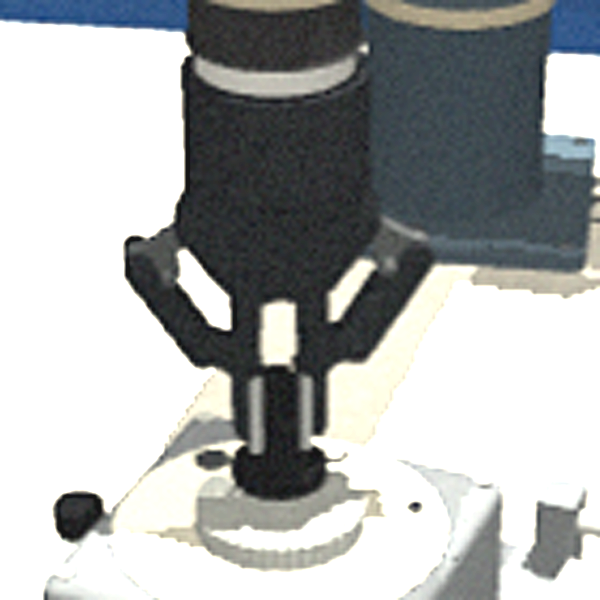

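It is well clear of the plate, at +13 mm, and turns freely with no yaw moment. Continuing to the estimated notch.

>>> step_arm(deltas=[0,0,0,0,0,-0.04,1,0,0,0,0,0,-0.09,1,0,0,0,0,0,-0.14,1,0,0,0,0,0,-0.2,1,0,0,0,0,0,-0.26,1,0,0,0,0,0,-0.32,1,0,0,0,0,0,-0.36,1,0,0,0,0,0,-0.39,1,0,0,0,0,0,-0.4,1,0,0,0,0,0,-0.4,1])

```text
t: 9.6
tcp_pos: [0.5996, -0.0219, 0.1471]
tcp_rot: [-0.001, 0.343, 0.939, -0.0]
force: [-0.1, -2.4, -9.3]
width: 0.0125
```

```bash
python3 go.py .5997 -.022 .1345 2.444; python3 - <<'E'
from h import *
im=camera("scene");cv2.imwrite("pics/scene9.png",im)
a=im[170:240,210:320];cv2.imwrite("pics/s9g.png",cv2.convertScaleAbs(cv2.resize(a,(770,490),interpolation=cv2.INTER_CUBIC),alpha=1.5,beta=20))
im=camera("top");cv2.imwrite("pics/top9.png",im)
E
```

```text
t 9.6 p [ 0.5996 -0.0219  0.1471] yaw 2.4413 F [-0.05 -2.38 -9.31] M [-0.644 -0.065  0.014] w 0.0125 j6 -1.019
shift [-0.001  0.     0.051] rot [-0.001 -0.001 -0.002]
```

View pics/s9g.png

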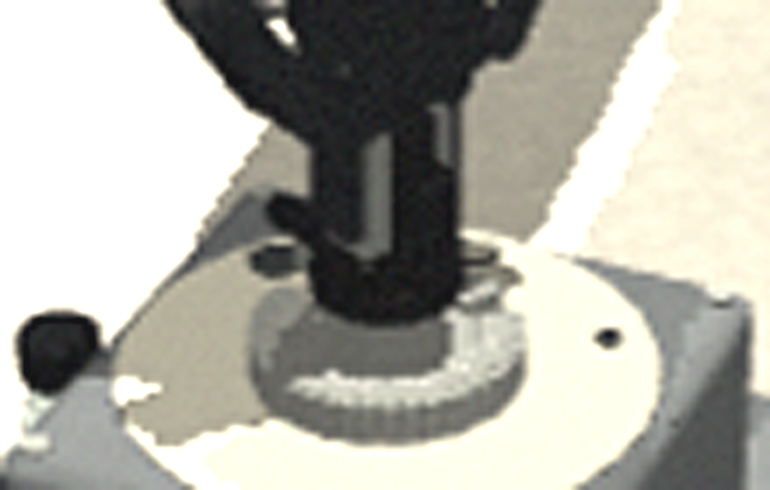

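The pointer finger (285,205) stands just past the large dot (275,260), as planned. Lowering slowly to feel for the notch.

>>> step_arm(deltas=[0,0,0.005,0,0,0,1,0,0,0.01,0,0,0,1,0,0,0.014,0,0,0,1,0,0,0.018,0,0,0,1,0,0,0.022,0,0,0,1,0,0,0.026,0,0,0,1,0,0,0.029,0,0,0,1,0,0,0.032,0,0,0,1,0,0,0.032,0,0,0,1,0,0,0.032,0,0,0,1])

```text
t: 10.7
tcp_pos: [0.5997, -0.022, 0.1397]
tcp_rot: [-0.001, 0.343, 0.939, -0.0]
force: [-4.8, -2.5, -7.3]
width: 0.0133
```

```bash
python3 go.py .5997 -.022 .1337 2.444
```

```text
t 10.7 p [ 0.5997 -0.022   0.1397] yaw 2.442 F [-4.8  -2.45 -7.25] M [-0.469  1.066  0.036] w 0.0133 j6 -1.02
shift [ 0.    -0.     0.024] rot [-0.    -0.001 -0.001]
```

Lift is now about 6 mm, under the 8 mm riding height, with the spring still fully carried by the arm, so the tooth appears to be entering the notch. I'll check for side load and continue.

>>> step_arm(deltas=[0,0,0.002,0,0,0,1,0,0,0.004,0,0,0,1,0,0,0.006,0,0,0,1,0,0,0.008,0,0,0,1,0,0,0.01,0,0,0,1,0,0,0.012,0,0,0,1,0,0,0.014,0,0,0,1,0,0,0.016,0,0,0,1,0,0,0.016,0,0,0,1,0,0,0.016,0,0,0,1])

```text
t: 11.7
tcp_pos: [0.5998, -0.022, 0.136]
tcp_rot: [-0.001, 0.343, 0.939, -0.0]
force: [-5.1, -1.4, -5.7]
width: 0.0126
```

```bash
python3 go.py .5997 -.022 .1337 2.444; python3 - <<'E'
from h import *
im=camera("scene");cv2.imwrite("pics/scene10.png",im)
a=im[170:240,210:320];cv2.imwrite("pics/s10g.png",cv2.convertScaleAbs(cv2.resize(a,(770,490),interpolation=cv2.INTER_CUBIC),alpha=1.5,beta=20))
E
```

```text
t 11.7 p [ 0.5998 -0.022   0.136 ] yaw 2.442 F [-5.13 -1.41 -5.74] M [-0.485  1.153 -0.027] w 0.0126 j6 -1.02
shift [ 0.    -0.     0.009] rot [-0.    -0.001 -0.001]
```

View pics/s10g.png

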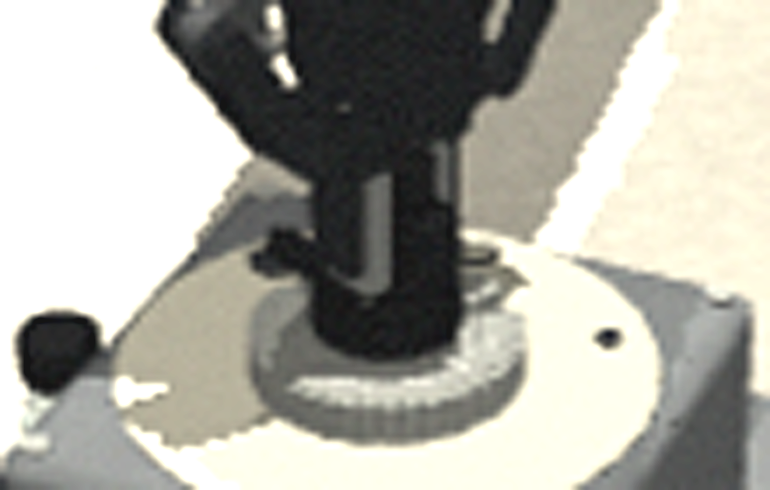

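The knob has gone down into the notch (pointer now at (275,250), skirt low on the plate) with no yaw moment. Lowering the last 2–3 mm.

>>> step_arm(deltas=[0,0,0.002,0,0,0,1,0,0,0.004,0,0,0,1,0,0,0.006,0,0,0,1,0,0,0.008,0,0,0,1,0,0,0.009,0,0,0,1,0,0,0.01,0,0,0,1,0,0,0.01,0,0,0,1,0,0,0.01,0,0,0,1,0,0,0.01,0,0,0,1,0,0,0.01,0,0,0,1])

```text
t: 12.75
tcp_pos: [0.5998, -0.022, 0.1339]
tcp_rot: [-0.0, 0.343, 0.939, -0.0]
force: [-5.9, -2.8, -4.9]
width: 0.0132
```

```bash
python3 go.py .5997 -.022 .1337 2.444
```

```text
t 12.75 p [ 0.5998 -0.022   0.1339] yaw 2.442 F [-5.91 -2.78 -4.85] M [-0.44   1.274  0.061] w 0.0132 j6 -1.019
shift [ 0.    -0.     0.001] rot [-0.    -0.    -0.001]
```

Home height is reached (0.1339, against 0.1337 when first gripped). Letting go.

>>> step_arm(deltas=[0,0,0.002,0,0,0,1,0,0,0.004,0,0,0,1,0,0,0.004,0,0,0,0.5,0,0,0.004,0,0,0,0.3,0,0,0.004,0,0,0,0,0,0,0.004,0,0,0,0,0,0,0.004,0,0,0,0,0,0,0.004,0,0,0,0,0,0,0.004,0,0,0,0,0,0,0.004,0,0,0,0])

```text
t: 13.75
tcp_pos: [0.6003, -0.022, 0.1322]
tcp_rot: [-0.0, 0.343, 0.939, 0.0]
force: [-0.5, -0.4, -0.7]
width: 0.0429
```

```bash
python3 go.py .5997 -.022 .1337 2.444; python3 - <<'E'
from h import *
im=camera("scene");cv2.imwrite("pics/scene11.png",im)
a=im[150:240,200:320];cv2.imwrite("pics/s11g.png",cv2.convertScaleAbs(cv2.resize(a,(800,600),interpolation=cv2.INTER_CUBIC),alpha=1.5,beta=20))
E
```

```text
t 13.75 p [ 0.6003 -0.022   0.1322] yaw 2.4419 F [-0.49 -0.45 -0.7 ] M [ 0.022  0.044 -0.008] w 0.0429 j6 -1.019
shift [ 0.002 -0.002 -0.006] rot [-0.    -0.    -0.001]
```

View pics/s11g.png

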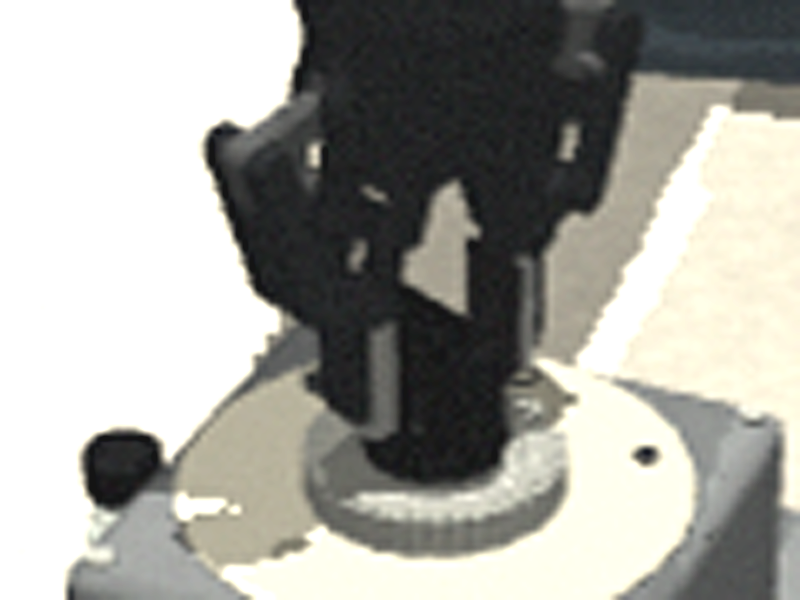

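Released with no load left on the tool. Retracting straight up.

>>> step_arm(deltas=[0,0,-0.02,0,0,0,0,0,0,-0.06,0,0,0,0,0,0,-0.12,0,0,0,0,0,0,-0.18,0,0,0,0,0,0,-0.25,0,0,0,0,0,0,-0.32,0,0,0,0,0,0,-0.39,0,0,0,0,0,0,-0.45,0,0,0,0,0,0,-0.49,0,0,0,0,0,0,-0.5,0,0,0,0])

```text
t: 14.8
tcp_pos: [0.6012, -0.0222, 0.2597]
tcp_rot: [0.002, 0.343, 0.939, 0.0]
force: [-0.3, -0.4, 0.1]
width: 0.0428
```

```bash
python3 go.py .42 -.2 .257 2.444
```

```text
t 14.8 p [ 0.6012 -0.0222  0.2597] yaw 2.442 F [-0.27 -0.36  0.1 ] M [-0.003 -0.002 -0.006] w 0.0428 j6 -1.019
shift [ 0.096 -1.011  0.009] rot [ 0.001  0.002 -0.001]
```

>>> step_arm(deltas=[0.01,-0.05,0,0,0,0,0,0.02,-0.13,0,0,0,0,0,0.03,-0.25,0,0,0,0,0,0.04,-0.38,0,0,0,0,0,0.05,-0.52,0,0,0,0,0,0.07,-0.66,0,0,0,0,0,0.08,-0.8,0,0,0,0,0,0.09,-0.9,0,0,0,0,0,0.1,-0.97,0,0,0,0,0,0.1,-1,0,0,0,0,0])

```text
t: 15.8
tcp_pos: [0.419, -0.198, 0.2571]
tcp_rot: [-0.0, 0.344, 0.939, -0.0]
force: [0.5, 0.1, 0.9]
width: 0.0429
```

```bash
python3 - <<'E'
from h import *
im=camera("scene");cv2.imwrite("pics/scene12.png",im)
a=im[170:270,200:330];cv2.imwrite("pics/s12g.png",cv2.resize(a,(780,600),interpolation=cv2.INTER_CUBIC))
im=camera("top");cv2.imwrite("pics/top12.png",im)
b=np.vstack([im[:,:]]);a=im[140:260,230:350];cv2.imwrite("pics/t12g.png",cv2.resize(a,(600,600),interpolation=cv2.INTER_CUBIC))
o=r.observe();print(o["t"],o["tcp_pos"],o["qd"].round(3))
E
```

```text
15.9 [ 0.41984485 -0.19763471  0.25708959] [ 0.028  0.012  0.012 -0.002  0.014  0.011]
```

View pics/s12g.png

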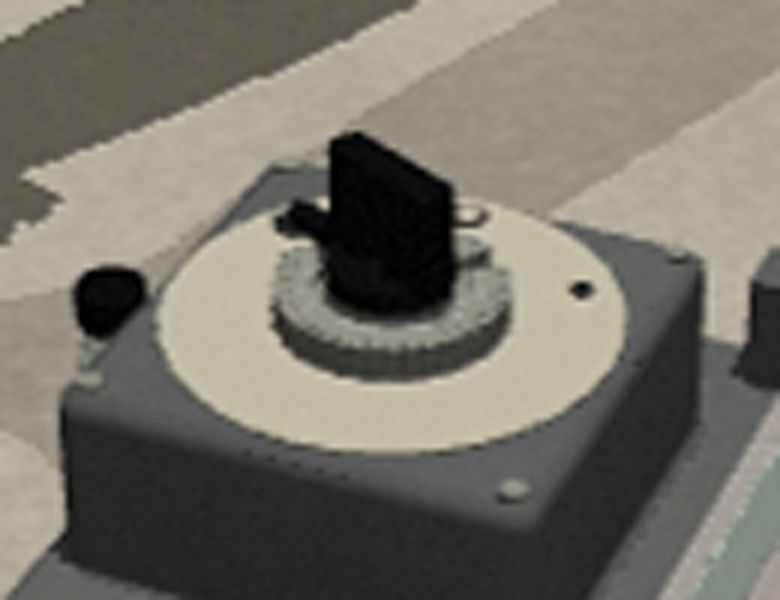

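View pics/top12.png

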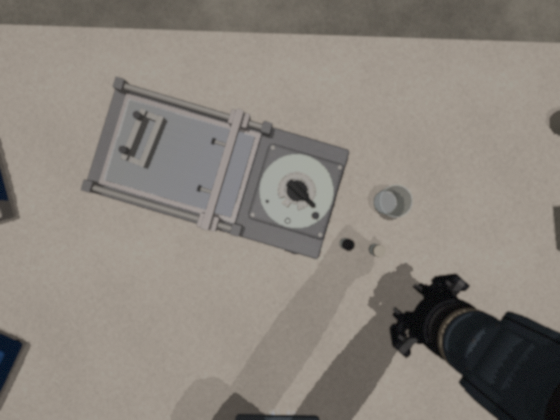

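View pics/scene12.png

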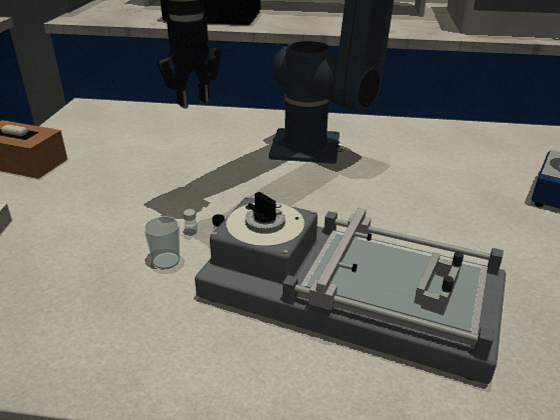

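The scene view shows the pointer at the large dot (300,215 in the zoom). The skirt sits at the same height as in the first picture (bottom edge about 315), so the knob is home. The top view shows the beaker (388,202), vials (348,244) and (377,249), and applicator (143,138) where they were. Handing in.

```bash
python3 - <<'E'
from h import *
a=cv2.imread("pics/scene0.png",0)[170:235,225:310].astype(int);b=cv2.imread("pics/scene12.png",0)[170:235,225:310].astype(int)
for c in(264,266,268):print(c,[np.nonzero(x[:,c-225]<45)[0].max()+170 for x in(a,b)])
from bench import job
print(job.close_job())
E
```

```text
264 [np.int64(222), np.int64(222)]
266 [np.int64(222), np.int64(222)]
268 [np.int64(222), np.int64(222)]
the job is handed in; nothing more can be done
None
```

The feed selector is in fast: I lifted the knob clear of the plate, turned it about 1.07 rad counter-clockwise to the notch by the large dot and lowered it home. I then let go, moved the arm clear and handed the job in at about 16 s; the hand-in gives no verdict.

**Last checks:**
- **Seated:** with the knob still gripped, the height came back to within 0.2 mm of where I first gripped it. In the scene picture the skirt's bottom edge is on the same pixel row (222) as at the start.
- **Forces:** the knob turned and went down on the first try with almost no twisting load. Wrist force stayed near 10 N whenever I read it.
- **Surroundings:** by eye in the last pictures, the beaker, both vials and the applicator are where they stood.

**What disagreed or failed:**
- **Tool height:** the gripper really stood about 34 mm higher than the reported tool height implied. Pictures showed it first, and a test close shut empty just above the bar. I corrected for it from then on.
- **Axis position:** the two cameras differed by about 3 mm in x for the knob's axis. I settled this with the side force felt while gripping.
- **Refused move:** one move call was rejected because I wrote the wrong number of values; nothing moved.

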